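# Put the bike lock key away in the tilt-out key bin

## Robot

A 7-joint arm with a two-finger parallel gripper is mounted at the origin on the work surface. World frame = base frame: x ahead of the robot, y to its left, z up, the work surface at z = 0. Lengths are in m, angles in degrees, forces in N, time in s.
With the tool pointing down it reaches from about 0.4 to 0.9 m from the base axis. Payload 5.5 kg.
Tool frame: the origin (TCP) lies at the very end of the fingers, on their centre line; the grasp point (between the pads) lies 19 mm behind it (arm.tcp_to_grasp is the distance from the TCP to the grasp point, in m); z points along the fingers, y is the line along which they close (so a half turn about z gives the same grasp; the last joint's range is limited). The gripper opens to 92 mm and grips with 3 to 60 N. Pads are 19 mm wide; open, the fingers measure 130 mm over their backs; the gripper's body (75 mm by 190 mm) begins 47 mm behind the grasp point.
Start: joints at [-47.945, 28.699, -24.465, 88.831, 12.651, 65.22, -12.049], TCP at [0.295, 0.579, 0.227] pointing down, gripper open.
Joint ranges: [-164.97, 164.97], [-17.58, 116.51], [-87.97, 89.64], [11.32, 138.91], [-80.73, 260.73], [10.89, 115.49], [-147.41, 147.41]. Speed limits (degrees/s): [147.25, 147.25, 180, 180, 180, 180, 180].

## Interface

Orientations are given as [roll, pitch, yaw] about the fixed x, y, z axes, in that order (R = Rz(yaw) Ry(pitch) Rx(roll)).
In Python, from plant import arm gives the robot as it stands.
- The arm moves only by the shell command python3 -m jog 'ROWS' [FORCE]. ROWS is JSON, a list of rows, each an object with "hand": the closure, from -1 (fully open) to 1 (shut), so that 0 is half open; "travel": the shift along the tool's x, y, z in units of 0.5 m (1.0 is 0.5 m), a list of three; "yaw": the turn about the tool's z in units of 90 degrees (1.0 is 90 degrees). A call has 1 to 8 rows; each row is the pose to reach, as a shift and turn from the pose commanded when the call began, along the tool's axes at that moment; what a row does not reach only later rows make up. A row lasts 1/10 s, in which the tool goes at most 50 mm and 8.59 degrees, less where a joint would pass 70% of its speed; a pose out of reach is approached as far as the arm can. A call with a number of a shift or a turn outside -1 to 1 is refused whole. A call with a gripper value outside its range is refused whole. The fingers move at their own pace and stop on an object; FORCE is the grip in N (left out, the last holds). Time passes only in rows, so rows that repeat a pose let the fingers close. It gives the time, the measured TCP pose, the force, the opening and the grip force at its end, in the units of the state.
- arm.state(): the state, without advancing time (a new reading comes with each control period).
- arm.snapshot(name): name is "scene" or "top" or "wrist"; returns a dict with "image" (384x512x3 uint8, red, green, blue), "depth" (384x512 float32, m along the optical axis (not along the pixel's ray), 0 where there is no reading), "fov_y" (degrees; the focal length in pixels is half the picture's height over the tangent of half this angle, whatever the lens; pixels are square), "cx", "cy" (the principal point, pixels), "R" (3x3) and "t" (3): a world point X has camera coordinates R X + t; the wrist camera has in their place "T_tool_cam" (4x4, takes a point from camera to tool coordinates, whose origin is the TCP and whose axes are the flange's). Camera axes: x right, y down, z forward; pixel columns grow to the right and rows downward; lengths in m; the calibration is good to about 2 mm. The wrist camera is an equidistant fisheye: a pixel r from the principal point sees the ray r / f radians off the axis. A picture is of the moment at which its call begins: read the wrist's pose just before it.
- arm.job_done(): hands the job in; it is judged then, once.
The state is a dict: "time": time; "joint_positions": joint angles; "qvel": joint speeds; "joint_efforts": joint torques, N m; "position": TCP position; "ee_rot": TCP orientation; "contact_force": force on the tool from outside, world axes, zero at the start; "ft_torque": the same for the moment, N m; "finger_gap": finger opening in m; "gripper_force": force on a finger pad.
Only numpy, scipy, OpenCV 4.12 (cv2) and the standard library are available. Lean on these libraries where they do the work, as an engineer would, in place of code of your own. Each camera call takes 0.05 s, during which the arm holds its last target. There are 200 camera calls.

## Task

Put the bike lock key away in the wooden key bin: pull the bin's raised lip towards you until the bin tips past its centre and snaps right open, drop the key into it, then push the bin back past its centre so that it snaps fully shut with the key inside. The bin's case only stands on felt pads, so take care not to shove it along the console, and leave the torch, carabiner, bell and bowl where they are.

Things in the scene. Friction and masses are not known exactly. Their poses are not given: they have to be found in the camera images.
- case: Oak case of the key bin: 170 mm deep (x), 210 wide (y), 150 high, flat closed top, open front facing its -x. Origin: centre of its underside, z up. About 1.6 kg, loose on four felt pads: a level push or pull over roughly 10 to 18 N slides it. The bin's hinge line runs along the case's y through (-86, 0, 20) mm.
- bin (a joint): Tilt of the bin, rad: 0 shut, 0.75 fully open (hard stop; lip swung out and down to the case's -x). A sprung hinge throws it to the nearer end, where it stays; it balances at 0.32 to 0.37 (hidden weight). Starting it takes 3 to 6 N along the lip's arc from either end (up to 15 N level from open, as the finger drags on the rising lip); this fades to nothing at balance, then it runs away.
- bin_lip (a point): Middle of the top edge of the bin's pull lip, 165 mm above the hinge line and 7 mm to the -x of it at tilt 0. The lip is the top of the 12 mm thick front board (this point is at mid thickness), 130 mm wide, 35 mm above the case top when shut; a finger fits down behind it over the bare case top. Axes: the case's at tilt 0, leaning with the bin.
- bin_floor (a point): Centre of the bucket's inner floor, 42 mm behind and 7 above the hinge line at tilt 0 (bin axes, z up from the floor). Inside: 42 mm either way in x, 80 either way in y; back and sides 65 high, front board 158. When open, the mouth measures about 105 mm from lip to case front and 160 wide, with the lip's top about 132 mm above the console.
- key: Bike lock key lying flat on the console, 76 mm long: a grey plastic bow 40 mm long (x), 32 mm wide (y), 9 mm thick, with a small hole, then a steel blade to +x. Origin: under the middle of the bow, on the console; z up. Weighs about 30 g. Bow sides can be pinched across y; the blade ends 56 mm from the origin.
- torch: Bystander: red plastic pocket torch lying down, 107 mm long (x), 40 mm wide, 32 mm high. Origin: under its middle.
- carabiner: Bystander: steel carabiner lying flat, 88 mm long (x), 55 mm wide, 9 mm high. Origin: under its middle.
- bell: Bystander: chrome desk bell with a press button, 86 mm in diameter, 58 mm high. Origin: centre of its underside.
- bowl: Bystander: white ceramic bowl, 136 mm in diameter, 55 mm high. Origin: centre of its underside.

How it is judged (in metres and radians):
On the way, in this order (a step that is already met when the one before it is completed fails the run):
1. the bin has snapped over and stands fully open (value of joint bin above 0.7 rad), for 0.2 s.
2. the key lies let go inside the open bin (value of joint bin above 0.7 rad and contact force between the fingers and key below 0.05 N and x of key in the frame of bin_floor between -0.055 and 0.045 m and y of key in the frame of bin_floor between -0.085 and 0.085 m and z of key in the frame of bin_floor between -0.01 and 0.065 m and linear speed of key below 0.05 m/s), for 0.2 s.
At the end, for the whole second after the job is handed in: The bin is fully shut (within 0.03 rad), the key lies still inside its bucket, the case stands flat within 15 mm of where it was, and the torch, carabiner, bell and bowl are each within 30 mm of where they were (value of joint bin below 0.03 rad and x of key in the frame of bin_floor between -0.055 and 0.045 m and y of key in the frame of bin_floor between -0.085 and 0.085 m and z of key in the frame of bin_floor between -0.01 and 0.065 m and linear speed of key below 0.03 m/s and distance of case from where it was at the start of the episode below 0.015 m and angle between case's own z axis and vertical below 0.05 rad and distance of each of torch, carabiner, bell, bowl from where it was at the start of the episode below 0.03 m); the robot touches nothing.
It fails at once if the case is shoved more than 15 mm along the console (distance of case from where it was at the start of the episode above 0.015 m).
It fails at once if the case is tipped up (angle between case's own z axis and vertical above 0.15 rad).
It fails at once if a bystander (torch, carabiner, bell or bowl) is moved more than 30 mm (distance of any of torch, carabiner, bell, bowl from where it was at the start of the episode above 0.03 m).
It also fails if it takes over 72 s, if anything falls off the work surface, if the arm or the gripper's body presses on something with over 40 N, if the wrist force passes 120 N, or if a joint passes its speed limit or range.

## Working session

There is one attempt and no reset: what is moved stays moved. The work goes in short steps, Python scripts to look and compute and a shell command to move; the robot and the scene stay as the last step left them, time stands still between calls to the robot, and variables do not carry over. Pictures are saved under pics/ and viewed, at most 10 in all, crops included, and the job is handed in when it is done.

```bash
mkdir -p pics; ls
cat > h.py <<'E'
import numpy as np, cv2
from plant import arm
def snap(n,f=None):
    s=arm.snapshot(n)
    if f: cv2.imwrite('pics/'+f,s['image'][:,:,::-1])
    np.save('pics/'+n+'.npy',s,allow_pickle=True)
    return s
def foc(s): return s['image'].shape[0]/2/np.tan(np.radians(s['fov_y'])/2)
def ray(s,u,v,z):
    f=foc(s); d=np.array([(u-s['cx'])/f,(v-s['cy'])/f,1.]); R=np.array(s['R']);t=np.array(s['t'])
    c=-R.T@t; w=R.T@d; return c+w*(z-c[2])/w[2]
def cloud(s):
    f=foc(s); v,u=np.mgrid[:384,:512]; D=s['depth']
    P=np.stack([(u-s['cx'])/f*D,(v-s['cy'])/f*D,D],-1)
    return (P-np.array(s['t']))@np.array(s['R'])
E
python3 - <<'E'
from h import *
a=snap('top','top1.png');b=snap('scene','scene1.png')
st=arm.state();print({k:np.round(v,3).tolist() for k,v in st.items()})
for s in(a,b):print(s['fov_y'],-np.array(s['R']).T@np.array(s['t']))
E
```

```text
pics
{'time': 0.1, 'joint_positions': [-47.946, 28.749, -24.452, 88.885, 12.653, 65.219, -12.05], 'qvel': [0.131, -0.067, -0.058, -0.198, -0.004, 0.03, 0.063], 'joint_efforts': [-0.011, -56.787, -5.838, -27.991, -0.069, 0.024, 0.0], 'position': [0.295, 0.579, 0.226], 'ee_rot': [-179.9, -0.001, 153.028], 'contact_force': [-0.233, -1.186, 0.484], 'ft_torque': [-0.007, 0.029, 0.001], 'gripper_force': 0.0, 'finger_gap': 0.092}
44.54742413987148 [0.4370519  0.01641785 1.26319296]
46.73893605198699 [1.2307106  0.30996307 0.92886582]
```

View pics/top1.png

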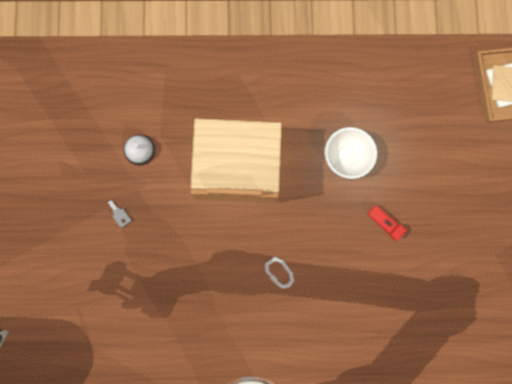

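View pics/scene1.png

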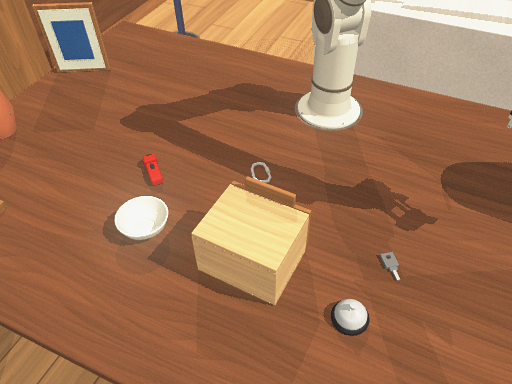

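The top view shows the case at (237,157), with its lip on the robot side at row ~195. The key is at (121,217) with its blade pointing up-left, the bell at (139,150), bowl (351,153), torch (387,222) and carabiner (280,272). Next I'll measure them.

Run:
```python
from h import *
for n in('top','scene'):
    s=np.load(f'pics/{n}.npy',allow_pickle=True).item(); P=cloud(s); Z=P[...,2]
    print(n,'table z',np.median(Z[300:340,150:250]) )
    box=(P[...,0]>.35)&(P[...,0]<.8)&(abs(P[...,1]-.05)<.25)
    m=box&(abs(Z-.15)<.006); q=P[m][:,:2].astype(np.float32)
    (c,sz,an)=cv2.minAreaRect(q);print('case top',m.sum(),np.median(Z[m]),c,sz,an, cv2.boxPoints((c,sz,an)).round(3).tolist())
    m=box&(Z>.165)&(Z<.2);q=P[m][:,:2].astype(np.float32)
    if len(q)>5: print('lip',len(q),Z[m].max(),cv2.minAreaRect(q),cv2.boxPoints(cv2.minAreaRect(q)).round(3).tolist())
s=np.load('pics/top.npy',allow_pickle=True).item();im=s['image'].astype(int)
sub=np.zeros((384,512),np.uint8);sub[195:232,100:137]=1
sat=im.max(2)-im.min(2)
m=((sat<30)&(im.max(2)>80)&(sub>0)).astype(np.uint8)
v,u=np.nonzero(m);print('key px',len(u),u.min(),u.max(),v.min(),v.max())
pts=np.array([ray(s,a,b,.007)[:2] for a,b in zip(u,v)],np.float32)
r=cv2.minAreaRect(pts);print('key',r,cv2.boxPoints(r).round(3).tolist(),pts.mean(0))
mu=pts.mean(0);w,V=np.linalg.eigh(np.cov(pts.T));d=V[:,1];d=d*np.sign(d[0]);pr=(pts-mu)@d
print('dir',d,np.degrees(np.arctan2(d[1],d[0])),pr.min(),pr.max(),'bow origin',mu+d*(pr.max()-.056))
```

```text
top table z -0.00012608030897713865
case top 6109 0.14956651541478772 (0.6646054983139038, 0.02624928206205368) (0.2100837081670761, 0.18540087342262268) 86.78034973144531 [[0.5659999847412109, -0.0729999989271164], [0.7509999871253967, -0.08399999886751175], [0.7630000114440918, 0.12600000202655792], [0.578000009059906, 0.13600000739097595]]
lip 327 0.19065163221230677 ((0.5784502625465393, 0.031184066087007523), (0.1283666044473648, 0.01239420473575592), 86.69142150878906) [[0.5690000057220459, -0.032999999821186066], [0.5809999704360962, -0.032999999821186066], [0.5879999995231628, 0.0949999988079071], [0.5759999752044678, 0.09600000083446503]]
scene table z 0.00041762783709384536
case top 5998 0.15036068960292906 (0.6652931571006775, 0.027802690863609314) (0.21044287085533142, 0.18726316094398499) 86.64503479003906 [[0.5659999847412109, -0.07199999690055847], [0.753000020980835, -0.08299999684095383], [0.7649999856948853, 0.12700000405311584], [0.578000009059906, 0.1379999965429306]]
lip 475 0.18818035194368324 ((0.5804793834686279, 0.03330933302640915), (0.12964467704296112, 0.01412816159427166), 86.56555938720703) [[0.5699999928474426, -0.03099999949336052], [0.5839999914169312, -0.03200000151991844], [0.5910000205039978, 0.09799999743700027], [0.5770000219345093, 0.09799999743700027]]
key px 271 108 130 201 226
key ((0.5482539534568787, 0.3453153967857361), (0.07811923325061798, 0.034178487956523895), 35.66456604003906) [[0.5070000290870667, 0.335999995470047], [0.5260000228881836, 0.3089999854564667], [0.5899999737739563, 0.3540000021457672], [0.5699999928474426, 0.38199999928474426]] [0.5423865 0.3413292]
dir [0.80529919 0.59286864] 36.36084078837581 -0.03191592530893103 0.04616704138264929 bow origin [0.534468   0.33549953]
```

```bash
cat >> h.py <<'E'
def go(x,y,z,yaw=None):
    s=arm.state();p=np.array(s['position']);w=np.radians(s['ee_rot'][2]);d=np.array([x,y,z])-p
    c,n=np.cos(w),np.sin(w)
    t=np.array([c*d[0]+n*d[1],n*d[0]-c*d[1],-d[2]])/.5
    dy=None if yaw is None else -(((yaw-s['ee_rot'][2]+180)%360)-180)/90
    print('travel',t.round(4).tolist(),'yaw',dy,'dist',np.linalg.norm(d).round(3),'j7',s['joint_positions'][6],'t',s['time'])
E
python3 -c "
from h import *
go(.45,.30,.227,176.7);go(.605,.0305,.227,176.7)"
```

```text
travel [-0.5298, -0.3558, -0.0025] yaw -0.26302739885063126 dist 0.319 j7 -12.049579317194894 t 0.1
travel [-1.0505, -0.6956, -0.0025] yaw -0.26302739885063126 dist 0.63 j7 -12.049579317194894 t 0.1
```

```bash
python3 -m jog '[{"hand":1,"travel":[-0.53,-0.356,-0.003],"yaw":-0.263},{"hand":1,"travel":[-0.53,-0.356,-0.003],"yaw":-0.263},{"hand":1,"travel":[-0.53,-0.356,-0.003],"yaw":-0.263},{"hand":1,"travel":[-0.53,-0.356,-0.003],"yaw":-0.263},{"hand":1,"travel":[-0.53,-0.356,-0.003],"yaw":-0.263},{"hand":1,"travel":[-0.53,-0.356,-0.003],"yaw":-0.263},{"hand":1,"travel":[-0.53,-0.356,-0.003],"yaw":-0.263},{"hand":1,"travel":[-0.53,-0.356,-0.003],"yaw":-0.263}]' 20; python3 -c "
from h import *
go(.605,.0305,.227,176.7)"
```

```text
time: 0.9
position: [0.4526, 0.2958, 0.2277]
ee_rot: [-179.9, 0.0, 176.3]
contact_force: [-0.3, -0.4, -0.2]
finger_gap: 0.0327
gripper_force: 0.0
travel [-0.3387, -0.5096, 0.0014] yaw -0.004790971521805116 dist 0.306 j7 42.58960028194485 t 0.9
```

```bash
python3 -m jog '[{"hand":1,"travel":[-0.339,-0.51,0],"yaw":-0.005},{"hand":1,"travel":[-0.339,-0.51,0],"yaw":-0.005},{"hand":1,"travel":[-0.339,-0.51,0],"yaw":-0.005},{"hand":1,"travel":[-0.339,-0.51,0],"yaw":-0.005},{"hand":1,"travel":[-0.339,-0.51,0],"yaw":-0.005},{"hand":1,"travel":[-0.339,-0.51,0],"yaw":-0.005},{"hand":1,"travel":[-0.339,-0.51,0],"yaw":-0.005},{"hand":1,"travel":[-0.339,-0.51,0],"yaw":-0.005}]'; python3 -c "
from h import *
snap('scene','scene2.png');snap('wrist','wrist2.png')
go(.605,.0305,.162,176.7)"
```

```text
time: 1.7
position: [0.605, 0.0352, 0.2274]
ee_rot: [180.0, -0.1, 177.0]
contact_force: [-1.0, 0.8, 0.2]
finger_gap: 0.0001
gripper_force: 0.0
travel [-0.0029, -0.0169, 0.1316] yaw 0.00674537948092393 dist 0.066 j7 74.89304147873887 t 1.8
```

View pics/scene2.png

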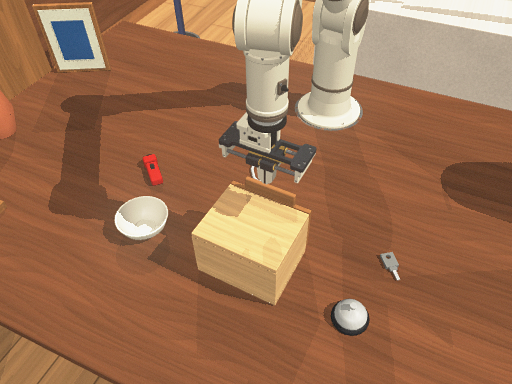

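View pics/wrist2.png

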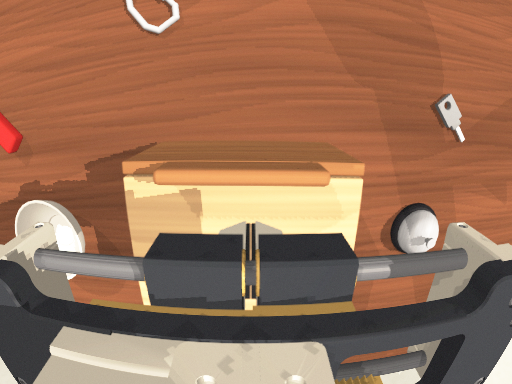

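The wrist view shows the closed fingertips at (250,230), behind the lip (row ~175) and over the bare case top. I'm descending.

```bash
python3 -m jog '[{"hand":1,"travel":[-0.003,-0.01,0.05],"yaw":0.006},{"hand":1,"travel":[-0.003,-0.01,0.09],"yaw":0.006},{"hand":1,"travel":[-0.003,-0.01,0.11],"yaw":0.006},{"hand":1,"travel":[-0.003,-0.01,0.127],"yaw":0.006},{"hand":1,"travel":[-0.003,-0.01,0.127],"yaw":0.006}]'; python3 -m jog '[{"hand":1,"travel":[0.01,0,0]},{"hand":1,"travel":[0.02,0,0]},{"hand":1,"travel":[0.03,0,0]},{"hand":1,"travel":[0.04,0,0]},{"hand":1,"travel":[0.05,0,0]}]'
```

```text
time: 2.3
position: [0.6052, 0.0325, 0.164]
ee_rot: [180.0, -0.1, 176.7]
contact_force: [-0.3, -0.0, -0.6]
finger_gap: 0.0005
gripper_force: 0.0schema error: expected keys hand, travel, yaw
```

```bash
python3 -m jog '[{"hand":1,"travel":[0.008,0,0],"yaw":0},{"hand":1,"travel":[0.016,0,0],"yaw":0},{"hand":1,"travel":[0.024,0,0],"yaw":0},{"hand":1,"travel":[0.032,0,0],"yaw":0},{"hand":1,"travel":[0.04,0,0],"yaw":0},{"hand":1,"travel":[0.048,0,0],"yaw":0},{"hand":1,"travel":[0.056,0,0],"yaw":0}]'; python3 -m jog '[{"hand":1,"travel":[0.008,0,0],"yaw":0},{"hand":1,"travel":[0.016,0,0],"yaw":0},{"hand":1,"travel":[0.024,0,0],"yaw":0},{"hand":1,"travel":[0.032,0,0],"yaw":0},{"hand":1,"travel":[0.04,0,0],"yaw":0}]'
```

```text
time: 3.0
position: [0.578, 0.0328, 0.1649]
ee_rot: [180.0, 0.0, 176.6]
contact_force: [3.9, 0.5, -1.6]
finger_gap: 0.0003
gripper_force: 1.7
time: 3.5
position: [0.5574, 0.0338, 0.1646]
ee_rot: [-180.0, -0.0, 176.6]
contact_force: [2.2, -0.1, 0.4]
finger_gap: 0.0001
gripper_force: 0.8
```

```bash
python3 -m jog '[{"hand":1,"travel":[0.008,0,0.004],"yaw":0},{"hand":1,"travel":[0.016,0,0.008],"yaw":0},{"hand":1,"travel":[0.024,0,0.012],"yaw":0},{"hand":1,"travel":[0.032,0,0.014],"yaw":0},{"hand":1,"travel":[0.04,0,0.016],"yaw":0}]'; python3 -m jog '[{"hand":1,"travel":[0.008,0,0.002],"yaw":0},{"hand":1,"travel":[0.016,0,0.004],"yaw":0},{"hand":1,"travel":[0.024,0,0.006],"yaw":0},{"hand":1,"travel":[0.032,0,0.006],"yaw":0},{"hand":1,"travel":[0.032,0,0.006],"yaw":0}]'; python3 -c "
from h import *
a=snap('top','top3.png');P=cloud(a);snap('scene','scene3.png')
s=arm.state();print(s['position'],s['contact_force'])"
```

```text
time: 4.0
position: [0.5372, 0.0351, 0.1563]
ee_rot: [-180.0, -0.1, 176.6]
contact_force: [0.1, -0.7, 0.3]
finger_gap: 0.0006
gripper_force: 0.0
time: 4.5
position: [0.5215, 0.0361, 0.1537]
ee_rot: [-180.0, -0.0, 176.6]
contact_force: [0.7, -0.8, -0.4]
finger_gap: 0.0007
gripper_force: 0.0
[0.52227461 0.03598835 0.15383175] [-0.00417434 -0.4532355  -0.36776881]
```

View pics/scene3.png

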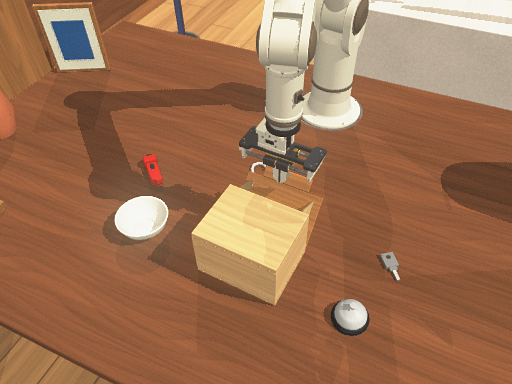

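The scene view shows the bin tipped open, with its lip well out in front of the case around (285,180). The case hasn't visibly moved. I'll lift and go over to the key.

```bash
python3 -m jog '[{"hand":1,"travel":[0,0,-0.08],"yaw":0},{"hand":1,"travel":[0,0,-0.16],"yaw":0.095},{"hand":1,"travel":[0,0,-0.16],"yaw":0.19},{"hand":-1,"travel":[0,0.1,-0.16],"yaw":0.285},{"hand":-1,"travel":[0,0.2,-0.16],"yaw":0.38},{"hand":-1,"travel":[0,0.3,-0.16],"yaw":0.475},{"hand":-1,"travel":[0,0.4,-0.16],"yaw":0.57},{"hand":-1,"travel":[0,0.5,-0.16],"yaw":0.665}]'; python3 -c "
from h import *
go(.533,.334,.15,36.4)
a=snap('top');P=cloud(a);Z=P[...,2]
box=(P[...,0]>.35)&(P[...,0]<.8)&(abs(P[...,1]-.05)<.13)
m=box&(abs(Z-.15)<.006)&(P[...,0]>.56);r=cv2.minAreaRect(P[m][:,:2].astype(np.float32));print('case',r,cv2.boxPoints(r).round(3).tolist())
m=box&(Z>.115)&(Z<.145)&(P[...,0]<.52)
if m.sum():
  r=cv2.minAreaRect(P[m][:,:2].astype(np.float32));print('lip',m.sum(),Z[m].max(),cv2.boxPoints(r).round(3).tolist())"
```

```text
time: 5.4
position: [0.5363, 0.268, 0.2339]
ee_rot: [180.0, 0.0, 119.4]
contact_force: [0.3, 0.4, -0.1]
finger_gap: 0.0359
gripper_force: 0.0
travel [0.1182, 0.059, 0.1678] yaw 0.9224860414211987 dist 0.107 j7 -4.955430146943894 t 5.4
case ((0.6715628504753113, 0.026080727577209473), (0.21019989252090454, 0.17173080146312714), 86.84178161621094) [[0.5799999833106995, -0.07400000095367432], [0.7519999742507935, -0.08399999886751175], [0.7630000114440918, 0.12600000202655792], [0.5920000076293945, 0.13600000739097595]]
lip 656 0.14365086246629538 [[0.46000000834465027, -0.06400000303983688], [0.49399998784065247, -0.06599999964237213], [0.5059999823570251, 0.13899999856948853], [0.47200000286102295, 0.14100000262260437]]
```

```bash
python3 -m jog '[{"hand":-1,"travel":[0.118,0.059,0.1],"yaw":0.095},{"hand":-1,"travel":[0.118,0.059,0.1],"yaw":0.19},{"hand":-1,"travel":[0.118,0.059,0.1],"yaw":0.285},{"hand":-1,"travel":[0.118,0.059,0.1],"yaw":0.38},{"hand":-1,"travel":[0.118,0.059,0.1],"yaw":0.475},{"hand":-1,"travel":[0.118,0.059,0.1],"yaw":0.57},{"hand":-1,"travel":[0.118,0.059,0.1],"yaw":0.665},{"hand":-1,"travel":[0.118,0.059,0.1],"yaw":0.76}]'; python3 -m jog '[{"hand":-1,"travel":[0,0,0],"yaw":0.08},{"hand":-1,"travel":[0,0,0],"yaw":0.162},{"hand":-1,"travel":[0,0,0],"yaw":0.162},{"hand":-1,"travel":[0,0,0],"yaw":0.162}]'; python3 -c "
from h import *
go(.533,.334,.004,36.4)
snap('wrist','wrist4.png')
s=np.load('pics/wrist.npy',allow_pickle=True).item();print(s['T_tool_cam'],s['fov_y'],s['cx'],s['cy'])"
```

```text
time: 6.25
position: [0.5323, 0.3324, 0.1836]
ee_rot: [-180.0, -0.0, 51.1]
contact_force: [-0.0, -0.4, 1.1]
finger_gap: 0.0915
gripper_force: 0.0
time: 6.65
position: [0.5322, 0.3324, 0.1837]
ee_rot: [180.0, 0.0, 37.1]
contact_force: [-0.3, 0.3, -0.3]
finger_gap: 0.092
gripper_force: 0.0
travel [0.0031, -0.0016, 0.3593] yaw 0.007451088335684454 dist 0.18 j7 -86.73440986518632 t 6.65
[[-4.28021299e-04 -9.57927825e-01 -2.87008882e-01  7.72083113e-02]
 [ 9.99999840e-01 -5.15962599e-04  2.30772300e-04  2.00498300e-05]
 [-3.69149056e-04 -2.87008737e-01  9.57927893e-01 -1.58535590e-01]
 [ 0.00000000e+00  0.00000000e+00  0.00000000e+00  1.00000000e+00]] 65.70646984690485 250.1880057091169 188.3426074227074
```

View pics/wrist4.png

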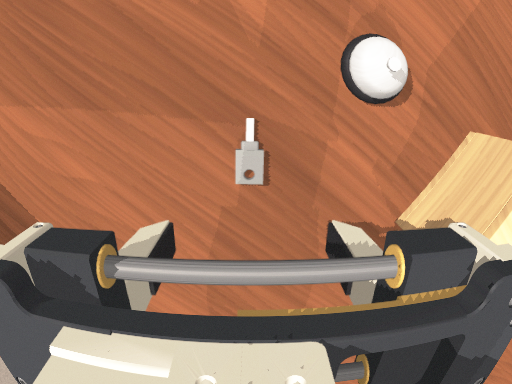

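The wrist view shows the bow at (250,167), centred between the open fingers and lined up with them. I'm descending to grip it.

```bash
python3 -m jog '[{"hand":-1,"travel":[0.004,0,0.1],"yaw":0.007},{"hand":-1,"travel":[0.004,0,0.2],"yaw":0.007},{"hand":-0.3,"travel":[0.004,0,0.29],"yaw":0.007},{"hand":-0.3,"travel":[0.004,0,0.34],"yaw":0.007},{"hand":-0.3,"travel":[0.004,0,0.36],"yaw":0.007},{"hand":-0.3,"travel":[0.004,0,0.36],"yaw":0.007}]' 15;  python3 -m jog '[{"hand":1,"travel":[0,0,0],"yaw":0},{"hand":1,"travel":[0,0,0],"yaw":0},{"hand":1,"travel":[0,0,0],"yaw":0},{"hand":1,"travel":[0,0,0],"yaw":0},{"hand":1,"travel":[0,0,0],"yaw":0},{"hand":1,"travel":[0,0,0],"yaw":0}]' 15
```

```text
time: 7.3
position: [0.5335, 0.3333, 0.0029]
ee_rot: [-180.0, 0.1, 36.3]
contact_force: [0.2, -0.3, 0.6]
finger_gap: 0.0645
gripper_force: 0.0
time: 7.9
position: [0.5343, 0.334, 0.0046]
ee_rot: [-180.0, -0.1, 36.2]
contact_force: [-0.8, 0.7, 5.7]
finger_gap: 0.032
gripper_force: 15.0
```

```bash
python3 -m jog '[{"hand":1,"travel":[0,0,-0.1],"yaw":0},{"hand":1,"travel":[0,0,-0.2],"yaw":0},{"hand":1,"travel":[0,0,-0.3],"yaw":0},{"hand":1,"travel":[0,0,-0.4],"yaw":-0.1},{"hand":1,"travel":[0,0,-0.42],"yaw":-0.2},{"hand":1,"travel":[0,0,-0.42],"yaw":-0.28},{"hand":1,"travel":[0,0,-0.42],"yaw":-0.28}]'; python3 -c "
from h import *
go(.532,.015,.21,86.7)"
```

```text
time: 8.6
position: [0.5338, 0.3336, 0.2143]
ee_rot: [180.0, -0.1, 61.5]
contact_force: [-0.0, 0.5, -0.9]
finger_gap: 0.0313
gripper_force: 15.0
travel [-0.5616, 0.3011, 0.0086] yaw -0.2802189242684815 dist 0.319 j7 -64.36882550528121 t 8.6
```

```bash
python3 -m jog '[{"hand":1,"travel":[-0.08,0.043,0],"yaw":-0.04},{"hand":1,"travel":[-0.16,0.086,0],"yaw":-0.08},{"hand":1,"travel":[-0.24,0.129,0],"yaw":-0.12},{"hand":1,"travel":[-0.32,0.172,0],"yaw":-0.16},{"hand":1,"travel":[-0.4,0.215,0],"yaw":-0.2},{"hand":1,"travel":[-0.48,0.258,0],"yaw":-0.24},{"hand":1,"travel":[-0.562,0.301,0.005],"yaw":-0.28},{"hand":1,"travel":[-0.562,0.301,0.005],"yaw":-0.28}]'; python3 -c "
from h import *
snap('wrist','wrist5.png')
go(.532,.015,.135,86.7)"
```

```text
time: 9.4
position: [0.5303, 0.0058, 0.2101]
ee_rot: [-179.9, 0.2, 85.8]
contact_force: [0.4, 0.8, -0.7]
finger_gap: 0.0318
gripper_force: 15.0
travel [0.0099, 0.0021, 0.1505] yaw -0.00833757790662825 dist 0.075 j7 -8.420162206882255 t 9.45
```

View pics/wrist5.png

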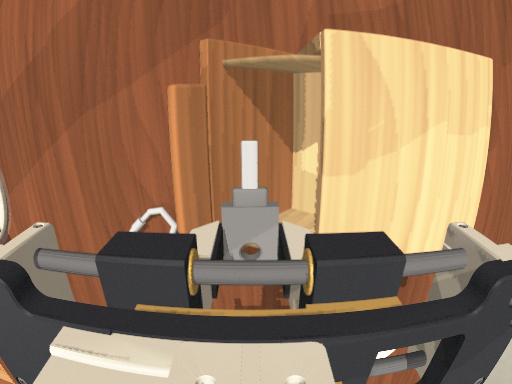

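The wrist view shows the key at (250,230), over the mouth between the lip (col ~205) and the case front (col 322). I'll lower slightly and open partway.

```bash
python3 -m jog '[{"hand":1,"travel":[0.01,0.008,0.06],"yaw":-0.008},{"hand":1,"travel":[0.01,0.008,0.12],"yaw":-0.008},{"hand":1,"travel":[0.01,0.008,0.155],"yaw":-0.008},{"hand":1,"travel":[0.01,0.008,0.155],"yaw":-0.008},{"hand":1,"travel":[0.01,0.008,0.155],"yaw":-0.008}]'; python3 -m jog '[{"hand":0.06,"travel":[0,0,0],"yaw":0},{"hand":0.06,"travel":[0,0,0],"yaw":0},{"hand":0.06,"travel":[0,0,0],"yaw":0},{"hand":0.06,"travel":[0,0,0],"yaw":0},{"hand":0.06,"travel":[0,0,0],"yaw":0}]';python3 -m jog '[{"hand":0.06,"travel":[0,0,-0.08],"yaw":0},{"hand":0.06,"travel":[0,0,-0.18],"yaw":0},{"hand":0.06,"travel":[0,0,-0.18],"yaw":0},{"hand":1,"travel":[0,0,-0.18],"yaw":0}]'; python3 -c "
from h import *
snap('wrist','wrist6.png')
go(.42,.04,.20,86.7)"
```

```text
time: 9.95
position: [0.5355, 0.0208, 0.1335]
ee_rot: [-179.9, -0.0, 87.3]
contact_force: [0.2, -0.0, -0.2]
finger_gap: 0.032
gripper_force: 15.0
time: 10.45
position: [0.536, 0.0196, 0.1341]
ee_rot: [180.0, -0.0, 87.3]
contact_force: [-0.5, -0.2, -0.1]
finger_gap: 0.043
gripper_force: 0.0
time: 10.85
position: [0.5368, 0.0196, 0.2253]
ee_rot: [179.8, -0.0, 87.3]
contact_force: [0.0, -0.0, -0.4]
finger_gap: 0.0386
gripper_force: 0.0
travel [0.03, -0.2329, 0.0475] yaw 0.00693027835087163 dist 0.12 j7 -8.027479335469224 t 10.9
```

View pics/wrist6.png

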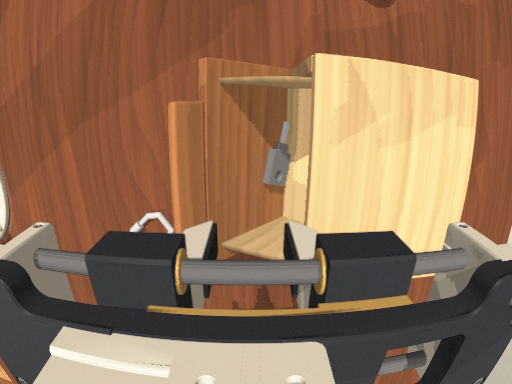

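The wrist view shows the key lying inside the bin, in the hollow at (277,165), and the fingers are clear of it. Next I'll go round in front of the lip.

```bash
python3 -m jog '[{"hand":1,"travel":[0.03,-0.08,0],"yaw":0.007},{"hand":1,"travel":[0.03,-0.16,0],"yaw":0.007},{"hand":1,"travel":[0.03,-0.236,0],"yaw":0.007},{"hand":1,"travel":[0.03,-0.236,0],"yaw":0.007},{"hand":1,"travel":[0.03,-0.236,0.08],"yaw":0.007},{"hand":1,"travel":[0.03,-0.236,0.16],"yaw":0.007},{"hand":1,"travel":[0.03,-0.236,0.236],"yaw":0.007},{"hand":1,"travel":[0.03,-0.236,0.236],"yaw":0.007}]'; python3 -c "
from h import *
a=snap('top','top7.png');P=cloud(a);Z=P[...,2]
m=(Z>.12)&(Z<.145)&(P[...,0]<.52)&(P[...,0]>.44)&(abs(P[...,1]-.03)<.06);q=P[m]
print(m.sum(),np.percentile(q,[1,50,99],axis=0).round(3).tolist())
go(.43,.037,.105,86.7)"
```

```text
time: 11.7
position: [0.4139, 0.0393, 0.1009]
ee_rot: [-179.3, 0.1, 86.7]
contact_force: [-0.6, 0.6, 0.7]
finger_gap: 0.0007
gripper_force: 0.0
243 [[0.463, -0.026, 0.12], [0.478, 0.039, 0.134], [0.492, 0.089, 0.141]]
travel [-0.0037, 0.0286, -0.0035] yaw 4.70285576998069e-05 dist 0.015 j7 -13.554393955284894 t 11.75
```

View pics/top7.png

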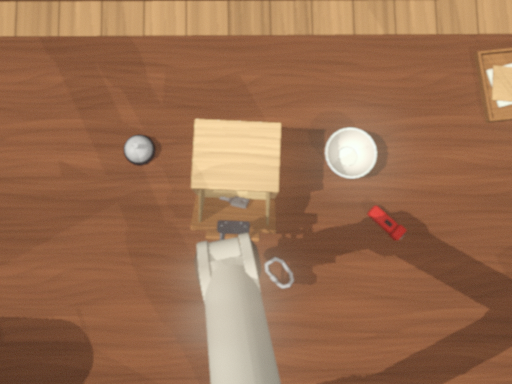

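The top view shows the gripper in front of the opened lip at (233,227), with the key visible in the bucket at (238,202). The bystanders haven't moved. Now I'll push along the lip's arc.

```bash
python3 -m jog '[{"hand":1,"travel":[0,0.02,0],"yaw":0},{"hand":1,"travel":[0,0.04,0],"yaw":0},{"hand":1,"travel":[0,0.05,0],"yaw":0},{"hand":1,"travel":[0,0.05,0],"yaw":0}]'; python3 -m jog '[{"hand":1,"travel":[0,0.01,0],"yaw":0},{"hand":1,"travel":[0,0.018,-0.006],"yaw":0},{"hand":1,"travel":[0,0.026,-0.014],"yaw":0},{"hand":1,"travel":[0,0.034,-0.022],"yaw":0},{"hand":1,"travel":[0,0.042,-0.03],"yaw":0},{"hand":1,"travel":[0,0.05,-0.037],"yaw":0}]'
```

```text
time: 12.15
position: [0.4457, 0.0387, 0.107]
ee_rot: [179.8, -0.0, 86.7]
contact_force: [0.2, 0.0, -0.7]
finger_gap: 0.0005
gripper_force: 0.0
time: 12.75
position: [0.4656, 0.0374, 0.1237]
ee_rot: [-179.7, 0.0, 86.7]
contact_force: [-5.8, -0.5, 1.2]
finger_gap: 0.0005
gripper_force: 2.8
```

```bash
python3 -m jog '[{"hand":1,"travel":[0,0.01,-0.007],"yaw":0},{"hand":1,"travel":[0,0.02,-0.014],"yaw":0},{"hand":1,"travel":[0,0.03,-0.02],"yaw":0},{"hand":1,"travel":[0,0.04,-0.026],"yaw":0},{"hand":1,"travel":[0,0.05,-0.031],"yaw":0},{"hand":1,"travel":[0,0.06,-0.036],"yaw":0}]'; python3 -m jog '[{"hand":1,"travel":[0,0.01,-0.004],"yaw":0},{"hand":1,"travel":[0,0.02,-0.008],"yaw":0},{"hand":1,"travel":[0,0.03,-0.011],"yaw":0},{"hand":1,"travel":[0,0.04,-0.014],"yaw":0},{"hand":1,"travel":[0,0.05,-0.017],"yaw":0},{"hand":1,"travel":[0,0.05,-0.017],"yaw":0}]'
```

```text
time: 13.35
position: [0.4991, 0.0355, 0.1426]
ee_rot: [180.0, -0.0, 86.7]
contact_force: [0.0, 0.0, 0.8]
finger_gap: 0.0005
gripper_force: 0.2
time: 13.95
position: [0.5244, 0.034, 0.1509]
ee_rot: [179.9, -0.0, 86.7]
contact_force: [-0.6, -0.9, 0.8]
finger_gap: 0.0002
gripper_force: 0.0
```

Force has gone, so the bin should have snapped shut. I'll back off and check.

```bash
python3 -m jog '[{"hand":1,"travel":[0,-0.06,0],"yaw":0},{"hand":1,"travel":[0,-0.12,-0.02],"yaw":0},{"hand":1,"travel":[0.08,-0.16,-0.1],"yaw":0},{"hand":1,"travel":[0.16,-0.16,-0.2],"yaw":0},{"hand":1,"travel":[0.24,-0.16,-0.2],"yaw":0},{"hand":1,"travel":[0.32,-0.16,-0.2],"yaw":0},{"hand":1,"travel":[0.4,-0.16,-0.2],"yaw":0},{"hand":1,"travel":[0.4,-0.16,-0.2],"yaw":0}]'; python3 -c "
from h import *
a=snap('top','top8.png');snap('scene','scene8.png');P=cloud(a);Z=P[...,2]
box=(P[...,0]>.5)&(P[...,0]<.8)&(abs(P[...,1]-.05)<.25)
for n,m in(('case',box&(abs(Z-.15)<.006)),('lip',box&(Z>.165)&(Z<.2))):
  r=cv2.minAreaRect(P[m][:,:2].astype(np.float32));print(n,m.sum(),r,cv2.boxPoints(r).round(3).tolist())
print(arm.state()['qvel'].round(2),arm.state()['position'])"; python3 -c "
import cv2,numpy as np
cv2.imwrite('pics/c8.png',np.hstack([cv2.imread('pics/top8.png')[:,:400],cv2.imread('pics/scene8.png')[:,80:480]]))"
```

```text
time: 14.75
position: [0.4538, 0.2452, 0.2512]
ee_rot: [180.0, -0.2, 87.2]
contact_force: [-0.7, -0.7, 0.2]
finger_gap: 0.0006
gripper_force: 0.0
case 6099 ((0.6647677421569824, 0.02638581395149231), (0.21028128266334534, 0.18495744466781616), 86.80368041992188) [[0.5669999718666077, -0.0729999989271164], [0.7509999871253967, -0.08399999886751175], [0.7630000114440918, 0.12600000202655792], [0.578000009059906, 0.13699999451637268]]
lip 323 ((0.5787574648857117, 0.03098331019282341), (0.1282978355884552, 0.012549138627946377), 86.55175018310547) [[0.5690000057220459, -0.032999999821186066], [0.5809999704360962, -0.032999999821186066], [0.5889999866485596, 0.0949999988079071], [0.5759999752044678, 0.0949999988079071]]
[ 1.75 -0.61  2.11  1.28  0.39  0.12  0.28] [0.45445712 0.238966   0.25034246]
```

View pics/c8.png

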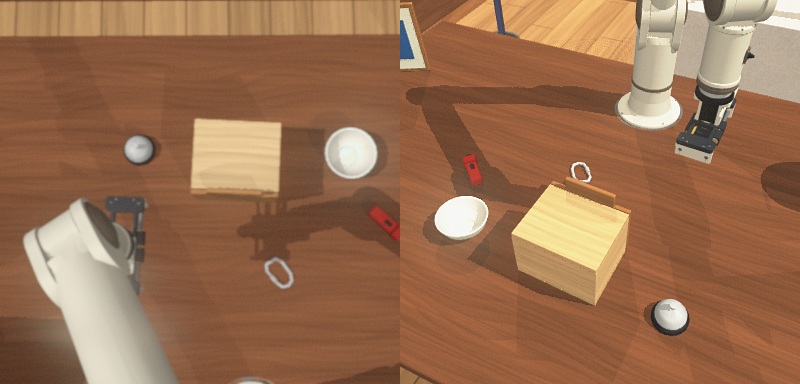

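The bin is shut: the lip measures the same as at the start. The case and bystanders are where they were, and the arm is clear of everything. I'm handing in.

```bash
python3 -c "
from plant import arm
print(arm.job_done())"
```

```text
the job is handed in; nothing more can be done
None
```

I put the key in the bin and snapped it shut, then handed in at about 15 s; the case measures within 1 mm of its start and the bystanders look unmoved, but no verdict was returned.

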